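# Shut and lock the console drawer

## Robot

A 6-joint arm with a two-finger parallel gripper is mounted at the origin on the work surface. World frame = base frame: x ahead of the robot, y to its left, z up, the work surface at z = 0. Lengths are in mm, angles in rad, forces in N, time in s.
With the tool pointing down it reaches from about 350 to 975 mm from the base axis. Payload 7.1 kg.
Tool frame: the origin (TCP) lies at the very end of the fingers, on their centre line; the grasp point (between the pads) lies 19 mm behind it; y points along the fingers, x is the direction in which the jaws open and shut, and the axes are right-handed (so a half turn about y gives the same grasp; the last joint's range is limited). The gripper opens to 88 mm and grips with 3 to 60 N. Pads are 20 mm wide; open, the fingers measure 115 mm over their backs; the gripper's body (75 mm by 178 mm) begins 61 mm behind the grasp point.
Start: joints at [-1.231, 0.423, 1.63, -0, 1.089, -0.019], TCP at [219.486, -585.176, 222.675] pointing down, gripper open.
Joint ranges: [-3, 3], [-0.9, 2.11], [0.09, 2.58], [-1.31, 4.45], [0.11, 2.69], [-2.54, 2.54]. Speed limits (rad/s): [2.39, 2.39, 3.01, 3.14, 3.14, 3.14].

## Interface

Orientations are given as a rotation vector (axis times angle).
In Python, from workcell import ctrl gives the robot as it stands. The module is installed in compiled form; this text tells all that it offers.
- The arm moves only by the tool jog_arm, never from a script. Its argument "steps" is a list of rows, each an object with "turn": the turn, a rotation vector about the world's x, y, z scaled (see below), a list of three; "dp": the shift along the world's x, y, z scaled (see below), a list of three; "claw": the opening, from 0 (shut) to 1 (fully open). In form: [{"turn": [wx, wy, wz], "dp": [x, y, z], "claw": claw}, ...]. A call has 1 to 12 rows; each row is the pose to reach, as a shift and turn from the pose measured when the call began, turning the shorter way round; what a row does not reach only later rows make up. The controller multiplies each number of a shift by 80 mm and each number of a turn by pi rad. A row lasts 1/12 s, in which the tool goes at most 41.7 mm and 7.16 degrees, less where a joint would pass 70% of its speed; a pose out of reach is approached as far as the arm can. A call with a number of a shift or a turn outside -1 to 1 is refused whole. A call with a gripper value outside its range is refused whole. The fingers move at their own pace and stop on an object; the grip force is fixed at half the most. Time passes only in rows, so rows that repeat a pose let the fingers close. It gives the time, the measured TCP pose, the force and the opening at its end, in the units of the state.
- ctrl.get_obs(): the state, without advancing time (a new reading comes with each control period).
- ctrl.get_image(name): name is "scene" or "top"; returns a dict with "img" (420x560x3 uint8, red, green, blue), "range_z" (420x560 float32, mm along the optical axis (not along the pixel's ray), 0 where there is no reading), "fovy" (degrees; the focal length in pixels is half the picture's height over the tangent of half this angle, whatever the lens; pixels are square), "cx", "cy" (the principal point, pixels), "camera_from_world" (4x4, takes a point from world to camera coordinates). Camera axes: x right, y down, z forward; pixel columns grow to the right and rows downward; lengths in mm; the calibration is good to about 2 mm. A picture is of the moment at which its call begins.
- ctrl.close_job(): hands the job in, once; it reports no verdict.
The state is a dict: "t": time; "qpos": joint angles; "qvel": joint speeds; "joint_torque": joint torques, N m; "ee_pos": TCP position; "orientation": TCP orientation; "ft_force": force on the tool from outside, world axes, zero at the start; "moment": the same for the moment, N m; "width": finger opening in mm.
Only numpy, scipy, OpenCV 4.12 (cv2) and the standard library are available. Lean on these libraries where they do the work, as an engineer would, in place of code of your own. Each camera call takes 0.05 s, during which the arm holds its last target.

## Task

Lock the console drawer: push the drawer fully home so that its hasp slot comes under the raised shackle of the brass lock, and only then press the shackle down into the lock until its catch clicks and it stays down by itself. Leave the other things on the console and the table where they are.

Things in the scene. Friction and masses are not known exactly. Their poses are not given: they have to be found in the camera images.
- console: Fixed ash-veneer desk console, 260 mm deep (its x), 420 mm wide (its y), 100 mm high, on the table. Origin: centre of its underside; x points away from the robot into the console (the direction that shuts the drawer), y to the left seen from the robot, z up. One wide drawer opens towards the robot; a hasp lock is bolted on its top near the front edge.
- lock_top (a point): Middle of the top face of the brass hasp lock's body, 142 mm above the table, at x = -100 mm, y = +100 mm in the console's frame. Body 34 x 84 mm (console x, y) and 42 mm high, fixed to the console. Once locked it cannot be opened again without its key.
- drawer (a joint): How far the drawer is out (m): 0 = fully home against its stop, larger = farther out towards the robot. About 2.5 N of friction plus 6 N per m/s, moving mass 1 to 1.6 kg, stays where it is left. A steel hasp strap, 28 mm wide, is screwed to its front, rises to 148 mm above the table and bends back over the lock; it carries a slot.
- drawer_front (a point): Point on the flat outer face of the drawer front, 60 mm right (console -y) of its middle, 60 mm above the table: a good place to push. The face is square to console x, 10 to 96 mm above the table; the 4 mm thick hasp strap covers it at console y = 60 to 88 mm. Moves with the drawer; at console x = -148 mm when home.
- hasp_slot (a point): Middle of the slot in the hasp plate (upper face, 148 mm above the table); slot 18 mm along console x by 16 mm across, plate 4 mm thick. Only with the drawer home (within about 4 mm) does it lie under the free leg of the shackle; otherwise the leg strikes the plate or misses it.
- shackle (a joint): How far the shackle is pressed down into the lock (m): 0 = sprung fully up, 0.023 = hard stop. Pressing takes about 3 N at first, rising to about 7 N at 0.013; it eases off as a hidden pawl clicks over at 0.020, and a little overtravel (0.021 to 0.023) makes sure. Let go before the click it springs back up; after it, it stays at about 0.020.
- shackle_top (a point): Top of the middle of the shackle's bow: a U of 10 mm round steel bar, 62 mm wide along console y, with a straight 28 mm stretch at the top, 196 mm above the table when up; moves with the shackle. The leg on the console's -y side is free, its tip 10 mm above the lock's top when up. It may be pressed with shut fingertips from straight above.
- pillbox: Bystander: closed stainless steel pillbox with a hinged lid, 60 x 91 x 32 mm, loose, on the console top; origin at the centre of its underside. Leave it where it is.
- acrylic: Bystander: clear acrylic block, 50 x 70 x 45 mm, loose, on the console top; origin at the centre of its underside. Leave it where it is.
- coaster: Bystander: round dark wooden coaster, 92 mm across, 10 mm thick, loose, on the console top; origin at the centre of its underside. Leave it where it is.
- controller: Bystander: purple plastic game controller, about 100 x 150 x 35 mm, loose, on the table; origin at the centre of its underside. Leave it where it is.
- cactus: Bystander: ceramic cactus figure in a terracotta pot, 145 mm tall, loose, on the table; origin at the centre of its underside. Leave it where it is.
- mug: Bystander: blue ceramic mug, 82 mm across, 90 mm tall, loose, on the table; origin at the centre of its underside. Leave it where it is.
- book: Bystander: closed blue book, 154 x 114 x 24 mm, loose, on the table; origin at the centre of its underside. Leave it where it is.

How it is judged (in metres and radians):
On the way, in this order (a step that is already met when the one before it is completed fails the run):
1. the drawer is fully home (within 4 mm) while the shackle is still up (value of joint each of drawer, shackle below 0.004 m), for 0.1 s.
2. the shackle has been pressed through the hasp slot past the pawl, drawer home (value of joint drawer below 0.004 m and value of joint shackle above 0.0185 m), for 0.1 s.
At the end, for the whole second after the job is handed in: The drawer is home (less than 4 mm out) and the shackle, let go, stays down in the lock by itself (more than 18.5 mm down, still), held by the pawl (all of step 2 and velocity of joint shackle between -0.005 and 0.005 m/s); the robot touches nothing.
It fails at once if a loose thing on the console (the pillbox, acrylic, coaster) is shifted by more than 30 mm (distance of any of pillbox, acrylic, coaster from where it was at the start of the episode above 0.03 m).
It fails at once if a loose thing on the table (the controller, cactus, mug, book) is shifted by more than 30 mm (distance of any of controller, cactus, mug, book from where it was at the start of the episode above 0.03 m).
It also fails if it takes over 40 s, if anything falls off the work surface, if the arm or the gripper's body presses on something with over 40 N, if the wrist force passes 120 N, or if a joint passes its speed limit or range.

## Working session

There is one attempt and no reset: what is moved stays moved. The work goes in short steps, Python scripts to look and compute and a tool call to move; the robot and the scene stay as the last step left them, time stands still between calls to the robot, and variables do not carry over. Pictures are saved under pics/ and viewed, and the job is handed in when it is done.

Besides the shell and the picture viewer there is one more tool, called after ">>>" as name(argument=value, ...) on one line, values as JSON. jog_arm: Moves the arm, as the interface text tells. Its arguments: {"type":"object","properties":{"steps":{"type":"array","items":{"type":"object","properties":{"turn":{"type":"array","items":{"type":"number"}},"dp":{"type":"array","items":{"type":"number"}},"claw":{"type":"number"}}}}},"required":["steps"]}

```bash
mkdir -p pics; cat > h.py <<'E'
import numpy as np, cv2
from workcell import ctrl
def grab(n,tag):
    d=ctrl.get_image(n); np.savez(f'{tag}.npz',**d); cv2.imwrite(f'pics/{tag}.png',d['img'][:,:,::-1]); return d
def pts(d):
    h,w=d['range_z'].shape; f=h/2/np.tan(np.radians(float(d['fovy']))/2)
    v,u=np.mgrid[:h,:w]; z=d['range_z']
    P=np.stack([(u-d['cx'])/f*z,(v-d['cy'])/f*z,z,np.ones_like(z)],-1)
    W=P@np.linalg.inv(d['camera_from_world']).T
    W[z==0]=np.nan
    return W[...,:3]
E
python3 - <<'E'
from h import *
print(ctrl.get_obs())
for n in('scene','top'):
    d=grab(n,n+'0'); print(d['fovy'],d['camera_from_world'])
E
```

```text
{'t': 0.0, 'qpos': array([-1.23095254e+00,  4.23794574e-01,  1.63069565e+00,  8.95801264e-06,
        1.08859208e+00, -1.90358397e-02]), 'qvel': array([-0.00025154,  0.00018368,  0.00144367,  0.00101315,  0.00025422,
       -0.0001818 ]), 'joint_torque': array([-2.24984688e-03, -5.44630909e+01, -2.73666430e+01,  6.41342998e-02,
        2.27417483e-02, -7.80789492e-05]), 'ee_pos': array([ 219.33583689, -584.65518608,  221.92836168]), 'orientation': array([-1.35697421,  0.94177489, -0.9397871 ]), 'ft_force': array([-0.7293965 ,  0.29034351, -0.51519402]), 'moment': array([ 0.05305844, -0.0358695 ,  0.00206612]), 'width': 87.81030741849202}
54.147849637801905 [[-4.18248169e-01  9.08315083e-01  5.67263820e-03  2.82539509e+02]
 [ 7.32399521e-01  3.40925813e-01 -5.89372999e-01 -3.42245205e+02]
 [-5.37270334e-01 -2.42349540e-01 -8.07841129e-01  1.58474749e+03]
 [ 0.00000000e+00  0.00000000e+00  0.00000000e+00  1.00000000e+00]]
52.73511013427835 [[ 6.96928587e-04 -9.99977251e-01 -6.70914505e-03 -4.74467601e+01]
 [-9.95080334e-01 -2.88166727e-05 -9.90713286e-02  5.99718946e+02]
 [ 9.90688815e-02  6.74518394e-03 -9.95057717e-01  1.48238695e+03]
 [ 0.00000000e+00  0.00000000e+00  0.00000000e+00  1.00000000e+00]]
```

View pics/scene0.png

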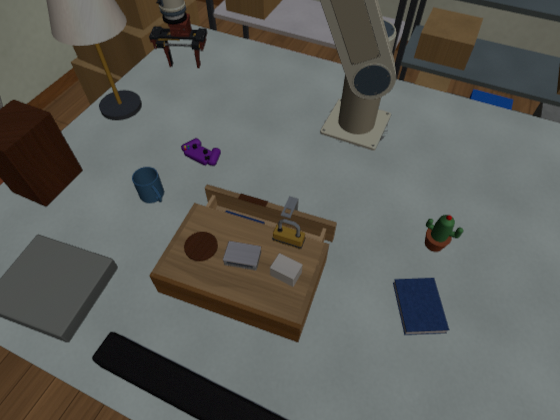

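View pics/top0.png

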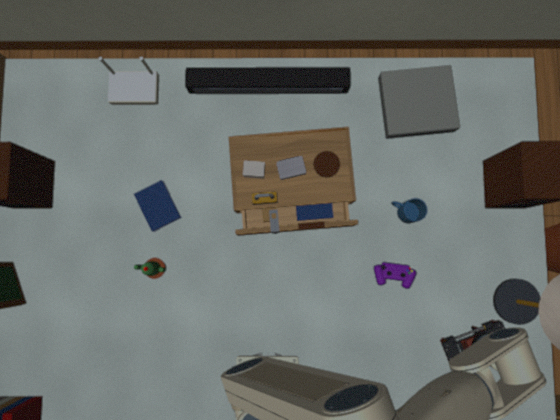

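The top view shows the console at about (292,170), its open drawer front from (237,232) to (357,222), and the lock at (264,198). The path from the robot to the drawer front is clear; the cactus is at (152,268) and the controller at (395,273).

```bash
python3 - <<'E'
from h import *
for n in('top0','scene0'):
    d=dict(np.load(n+'.npz')); W=pts(d)
    x,y,z=W[...,0],W[...,1],W[...,2]
    m=(abs(z-100)<4)&(x>300)&(x<900)&(abs(y)<450)
    k,lab,st,_=cv2.connectedComponentsWithStats(m.astype(np.uint8)); i=1+st[1:,4].argmax(); print(st[i])
    p=W[lab==i]; print(n,'z',np.median(p[:,2]),cv2.minAreaRect(p[:,:2].astype(np.float32)))
    m=(z>144)&(z<205)&(x>350)&(x<800)&(abs(y)<250)
    for q in sorted(W[m].round(0).tolist(),key=lambda q:q[2])[::max(1,m.sum()//25)]: print(q)
    im=d['img'][:,:,::-1]
    c=im[180:240,225:365] if n=='top0' else im[180:260,195:345]
    cv2.imwrite(f'pics/{n}c.png',cv2.resize(c,None,fx=5,fy=5,interpolation=cv2.INTER_CUBIC))
E
```

```text
[ 229  128  128   83 5793]
top0 z 100.24713991945987 ((759.3300170898438, -86.37274169921875), (261.1483154296875, 420.85272216796875), 4.7017951011657715)
[772.0, 50.0, 144.0]
[725.0, 53.0, 144.0]
[769.0, 16.0, 145.0]
[748.0, 20.0, 145.0]
[731.0, 63.0, 145.0]
[644.0, -31.0, 145.0]
[551.0, -24.0, 145.0]
[755.0, 73.0, 146.0]
[724.0, 43.0, 146.0]
[634.0, 16.0, 146.0]
[768.0, 20.0, 147.0]
[748.0, 23.0, 147.0]
[610.0, -31.0, 147.0]
[541.0, -18.0, 147.0]
[737.0, 66.0, 148.0]
[580.0, -24.0, 148.0]
[751.0, 39.0, 149.0]
[600.0, -24.0, 149.0]
[754.0, 13.0, 150.0]
[574.0, -41.0, 150.0]
[744.0, 33.0, 151.0]
[560.0, -37.0, 151.0]
[547.0, -21.0, 153.0]
[652.0, 33.0, 182.0]
[654.0, 23.0, 192.0]
[650.0, 23.0, 196.0]
[ 151  203  179  127 9760]
scene0 z 98.99543161920099 ((762.1700439453125, -83.8179931640625), (261.265869140625, 420.9685363769531), 4.697532653808594)
[542.0, -22.0, 144.0]
[733.0, 36.0, 144.0]
[754.0, 46.0, 144.0]
[773.0, 60.0, 144.0]
[558.0, -12.0, 145.0]
[645.0, -4.0, 145.0]
[738.0, 33.0, 145.0]
[737.0, 63.0, 145.0]
[748.0, 60.0, 145.0]
[754.0, 68.0, 145.0]
[550.0, -25.0, 146.0]
[597.0, -35.0, 146.0]
[748.0, 20.0, 146.0]
[752.0, 73.0, 146.0]
[543.0, -19.0, 147.0]
[570.0, -26.0, 147.0]
[610.0, -14.0, 147.0]
[766.0, 70.0, 147.0]
[584.0, -13.0, 148.0]
[581.0, -36.0, 149.0]
[656.0, 39.0, 153.0]
[655.0, 35.0, 168.0]
[651.0, 36.0, 182.0]
[660.0, -9.0, 189.0]
[657.0, -13.0, 193.0]
[655.0, 23.0, 194.0]
```

```bash
ls pics
```

```text
scene0.png
scene0c.png
top0.png
top0c.png
```

```bash
cat >> h.py <<'E'
C=np.array([760.7,-85.1]); a=np.radians(4.7); R=np.array([[np.cos(a),-np.sin(a)],[np.sin(a),np.cos(a)]])
def tocon(W):
    o=W.copy(); o[...,:2]=(W[...,:2]-C)@R; return o
def tow(x,y): return R@[x,y]+C
E
python3 - <<'E'
from h import *
from scipy.spatial.transform import Rotation as Ro
print(Ro.from_rotvec(ctrl.get_obs()['orientation']).as_matrix().round(3))
for n in('top0','scene0'):
    d=dict(np.load(n+'.npz')); W=tocon(pts(d)); x,y,z=W[...,0],W[...,1],W[...,2]
    m=(z>180)&(z<205)&(abs(x+100)<40)&(abs(y-100)<60); p=W[m]; print(n,'bow',len(p),p.min(0),p.max(0),np.median(p,0))
    m=(z>90)&(z<100)&(x<-150)&(x>-260)&(abs(y+60)<100); p=W[m]; print('fronttop',len(p),np.percentile(p[:,0],[1,10,50,90,99]),np.median(p[:,2]))
    m=(z>15)&(z<85)&(x<-150)&(x>-240)&(abs(y+60)<100); p=W[m]; print('face',len(p),np.percentile(p[:,0],[1,10,50]) if len(p) else 0)
    m=(z>142)&(z<155)&(x<-130)&(x>-260)&(abs(y-74)<40); p=W[m]; print('strap',p.min(0),p.max(0))
    m=(z>138)&(z<146)&(abs(x+100)<30)&(abs(y-100)<60); p=W[m]; print('lock',p.min(0),p.max(0))
print(tow(-148,-60),tow(-210,-60),tow(-100,100))
E
```

```text
[[ 0.351 -0.     0.936]
 [-0.936  0.001  0.351]
 [-0.001 -1.     0.   ]]
top0 bow 54 [-106.55887327   71.91318824  180.28706407] [-97.13542581 126.81893826 201.22362265] [-101.78976227   97.64625411  193.91952959]
fronttop 269 [-213.78315498 -211.95228269 -204.16716543 -196.19031779 -192.70492459] 96.72537010484325
face 677 [-213.67619491 -213.08109442 -171.97276375]
strap [-217.39460651   58.81075636  142.24089757] [-145.38719741   86.75998205  154.90573285]
lock [-119.03118237   57.57983101  138.1768486 ] [-84.63408052 140.45065908 145.95274128]
scene0 bow 79 [-104.08631492   74.23789182  180.26319023] [-91.83130403 129.3683754  197.22532452] [-96.33980602 103.32668558 192.33360456]
fronttop 374 [-212.58247373 -208.64872129 -200.0511949  -192.17779863 -189.73749194] 94.96394608421934
face 959 [-196.10099668 -194.64951598 -192.49422933]
strap [-215.1658941    61.36689349  142.59595523] [-140.67572455   89.52692014  151.94621357]
lock [-115.12142453   60.56821927  138.03273035] [-80.6685329  143.7492194  145.51722752]
[ 618.11397727 -157.02514249] [ 556.32245929 -162.10533002] [652.84241046   6.36988782]
```

View pics/scene0c.png

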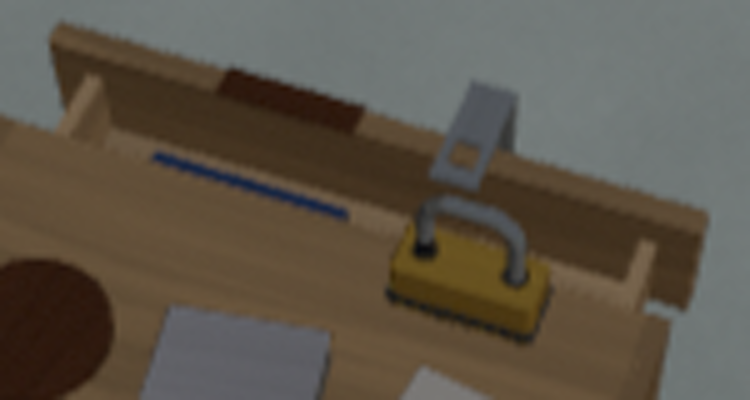

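View pics/top0c.png

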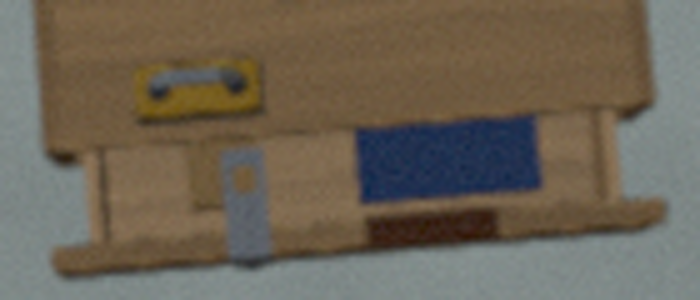

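```bash
python3 - <<'E'
from h import *
for n in('top0','scene0'):
    d=dict(np.load(n+'.npz')); W=tocon(pts(d)); x,y,z=W[...,0],W[...,1],W[...,2]
    for yy in range(-180,60,20):
        m=(z>15)&(x<-150)&(x>-260)&(abs(y-yy)<5); p=W[m]; f=p[p[:,0]<-185]; print(n,yy,f.min(0).round(),f.max(0).round(), f[f[:,0].argmin()].round())
E
```

```text
top0 -180 [-214. -185.   18.] [-185. -175.  102.] [-214. -178.   37.]
top0 -160 [-213. -164.   16.] [-186. -155.  102.] [-213. -162.   98.]
top0 -140 [-213. -144.   22.] [-187. -135.  102.] [-213. -141.   76.]
top0 -120 [-214. -124.   21.] [-186. -115.  102.] [-214. -115.   60.]
top0 -100 [-214. -105.   28.] [-194.  -96.  104.] [-214. -101.   29.]
top0 -80 [-214.  -85.   27.] [-187.  -76.  103.] [-214.  -80.  102.]
top0 -60 [-214.  -64.   18.] [-185.  -55.  102.] [-214.  -58.   27.]
top0 -40 [-214.  -45.   41.] [-193.  -35.  104.] [-214.  -43.  102.]
top0 -20 [-214.  -25.   20.] [-185.  -15.  104.] [-214.  -19.   23.]
top0 0 [-214.   -4.   21.] [-187.    5.  101.] [-214.    3.   49.]
top0 20 [-214.   15.   15.] [-185.   25.  101.] [-214.   21.   72.]
top0 40 [-214.   35.   23.] [-187.   45.  102.] [-214.   39.   95.]
scene0 -180 [-207. -185.   16.] [-185. -176.   99.] [-207. -184.   94.]
scene0 -160 [-209. -165.   20.] [-185. -155.   97.] [-209. -161.   96.]
scene0 -140 [-209. -145.   18.] [-186. -135.   97.] [-209. -141.   95.]
scene0 -120 [-213. -125.   19.] [-189. -115.   98.] [-213. -120.   90.]
scene0 -100 [-210. -105.   17.] [-187.  -95.   99.] [-210. -105.   94.]
scene0 -80 [-212.  -85.   18.] [-188.  -75.  100.] [-212.  -76.   95.]
scene0 -60 [-210.  -65.   17.] [-187.  -55.  100.] [-210.  -61.   99.]
scene0 -40 [-213.  -45.   19.] [-187.  -35.   99.] [-213.  -43.   94.]
scene0 -20 [-212.  -25.   17.] [-186.  -16.   98.] [-212.  -23.   94.]
scene0 0 [-208.   -5.   19.] [-187.    5.   99.] [-208.    1.   95.]
scene0 20 [-211.   15.   19.] [-185.   25.   98.] [-211.   16.   93.]
scene0 40 [-210.   35.   34.] [-190.   45.   96.] [-210.   39.   94.]
```

>>> jog_arm(steps=[{"dp":[0.3,0.42,0],"turn":[0,0,-0.03],"claw":0},{"dp":[0.6,0.84,0],"turn":[0,0,-0.06],"claw":0},{"dp":[0.72,1,0],"turn":[0,0,-0.088],"claw":0}])

```text
t: 0.35
ee_pos: [278.0, -501.0, 221.1]
orientation: [-1.242, 1.154, -1.148]
ft_force: [-0.3, 0.5, -0.3]
width: 71.2
```

>>> jog_arm(steps=[{"dp":[0.3,0.42,0],"turn":[0,0,0],"claw":0},{"dp":[0.6,0.84,0],"turn":[0,0,0],"claw":0},{"dp":[0.72,1,0],"turn":[0,0,0],"claw":0}])

```text
t: 0.6
ee_pos: [336.7, -417.4, 220.6]
orientation: [-1.241, 1.155, -1.145]
ft_force: [0.3, 0.4, 0.4]
width: 51.5
```

>>> jog_arm(steps=[{"dp":[0.3,0.42,0],"turn":[0,0,0],"claw":0},{"dp":[0.6,0.84,0],"turn":[0,0,0],"claw":0},{"dp":[0.72,1,0],"turn":[0,0,0],"claw":0}])

```text
t: 0.85
ee_pos: [395.6, -334.0, 220.3]
orientation: [-1.241, 1.154, -1.143]
ft_force: [-0.1, -0.8, -0.4]
width: 31.6
```

>>> jog_arm(steps=[{"dp":[0.3,0.42,0],"turn":[0,0,0],"claw":0},{"dp":[0.6,0.84,0],"turn":[0,0,0],"claw":0},{"dp":[0.72,1,0],"turn":[0,0,0],"claw":0}])

```text
t: 1.1
ee_pos: [454.7, -250.8, 220.1]
orientation: [-1.241, 1.154, -1.141]
ft_force: [-0.6, -0.4, 0.1]
width: 11.7
```

>>> jog_arm(steps=[{"dp":[0.28,0.38,0],"turn":[0,0,0],"claw":0},{"dp":[0.56,0.76,0],"turn":[0,0,0],"claw":0},{"dp":[0.77,1,0],"turn":[0,0,0],"claw":0},{"dp":[0.77,1,0],"turn":[0,0,0],"claw":0}])

```text
t: 1.43
ee_pos: [518.7, -167.6, 220.0]
orientation: [-1.241, 1.151, -1.138]
ft_force: [0.4, 0.3, 0.4]
width: 0.6
```

>>> jog_arm(steps=[{"dp":[0,0,-0.45],"turn":[0,0,0],"claw":0},{"dp":[0,0,-0.9],"turn":[0,0,0],"claw":0},{"dp":[0,0,-1],"turn":[0,0,0],"claw":0}])

```text
t: 1.68
ee_pos: [515.3, -166.6, 135.5]
orientation: [-1.245, 1.157, -1.133]
ft_force: [-1.5, 0.5, -0.5]
width: 0.6
```

>>> jog_arm(steps=[{"dp":[0,0,-0.45],"turn":[0,0,0],"claw":0},{"dp":[0,0,-0.9],"turn":[0,0,0],"claw":0},{"dp":[0,0,-1],"turn":[0,0,0],"claw":0},{"dp":[0,0,-1],"turn":[0,0,0],"claw":0}])

```text
t: 2.02
ee_pos: [513.3, -166.5, 53.9]
orientation: [-1.247, 1.162, -1.129]
ft_force: [0.1, 0.0, 0.1]
width: 0.3
```

```bash
python3 - <<'E'
from h import *
from scipy.spatial.transform import Rotation as Ro
o=ctrl.get_obs(); M=Ro.from_rotvec(o['orientation']).as_matrix(); print(o['ee_pos'],o['qpos'],o['width'],np.degrees(np.arctan2(M[1,0],M[0,0])),M[:,1]); print(tocon(o['ee_pos']))
grab('scene','s1');grab('top','t1')
E
```

```text
[ 513.34359689 -166.4553355    53.85054728] [-0.34083379  0.56142195  1.89955623  0.01416179  0.69757114  1.13329416] 0.313984943231137 -85.0926924508813 [-0.01289256  0.01422452 -0.99981571]
[-253.19077407  -60.81375421   53.85054728]
```

View pics/s1.png

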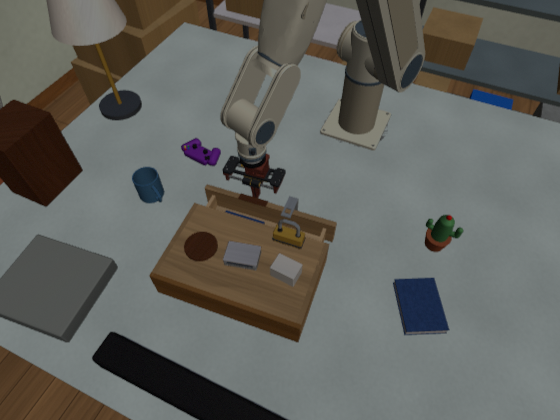

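The gripper is at about (255,190), shut, in front of the drawer's face and clear of the strap at (290,208). Next I push slowly along console x.

>>> jog_arm(steps=[{"dp":[0.12,0.01,0.04],"turn":[0,0,0],"claw":0},{"dp":[0.25,0.02,0.07],"turn":[0,0,0],"claw":0},{"dp":[0.35,0.029,0.07],"turn":[0,0,0],"claw":0},{"dp":[0.45,0.037,0.07],"turn":[0,0,0],"claw":0},{"dp":[0.55,0.045,0.07],"turn":[0,0,0],"claw":0},{"dp":[0.65,0.053,0.07],"turn":[0,0,0],"claw":0},{"dp":[0.75,0.061,0.07],"turn":[0,0,0],"claw":0},{"dp":[0.85,0.07,0.07],"turn":[0,0,0],"claw":0}])

```text
t: 2.78
ee_pos: [584.6, -161.4, 62.3]
orientation: [-1.245, 1.156, -1.133]
ft_force: [-3.2, -1.0, 2.0]
width: 0.6
```

```bash
python3 - <<'E'
from h import *
o=ctrl.get_obs(); print(tocon(o['ee_pos']),o['ft_force'])
d=grab('scene','s2');W=tocon(pts(d)); x,y,z=W[...,0],W[...,1],W[...,2]
m=(z>142)&(z<155)&(x<-80)&(x>-260)&(abs(y-74)<40); p=W[m]; print('strap',p.min(0),p.max(0))
c=d['img'][150:270,190:340,::-1]; cv2.imwrite('pics/s2c.png',cv2.resize(c,None,fx=5,fy=5,interpolation=cv2.INTER_CUBIC))
E
```

```text
[-181.77201928  -61.63415419   62.28383702] [-3.1982233  -1.01196814  2.00116452]
strap [-172.77640627   60.91701421  142.01649475] [-82.12202452 112.38612245 154.13309726]
```

View pics/s2c.png

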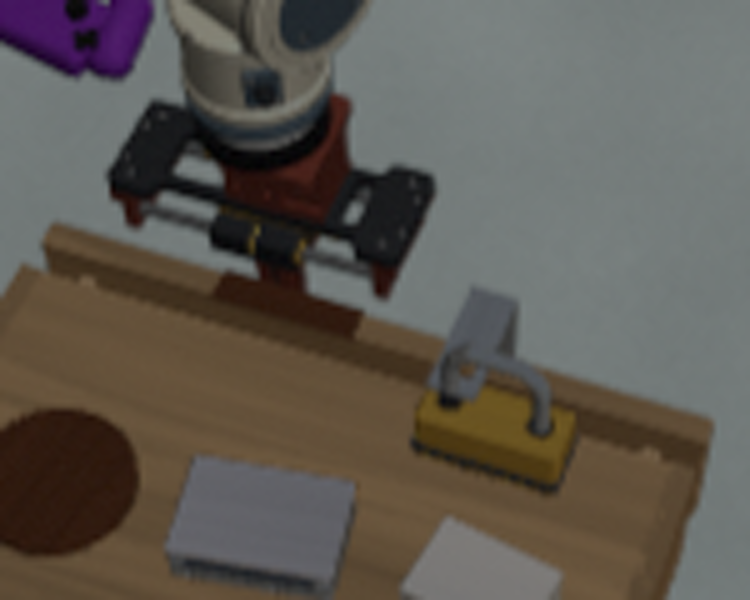

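The drawer has closed to roughly 20 mm out, and the slot at (470,370) in the crop is nearing the free leg at (450,390). I keep pushing until the stop shows in the force.

>>> jog_arm(steps=[{"dp":[0.07,0.006,0],"turn":[0,0,0],"claw":0},{"dp":[0.14,0.012,0],"turn":[0,0,0],"claw":0},{"dp":[0.2,0.016,0],"turn":[0,0,0],"claw":0},{"dp":[0.24,0.02,0],"turn":[0,0,0],"claw":0},{"dp":[0.26,0.021,0],"turn":[0,0,0],"claw":0},{"dp":[0.28,0.023,0],"turn":[0,0,0],"claw":0}])

```text
t: 3.33
ee_pos: [605.1, -159.7, 62.1]
orientation: [-1.249, 1.161, -1.129]
ft_force: [-21.4, -4.8, 15.8]
width: 0.5
```

>>> jog_arm(steps=[{"dp":[0.03,0.002,0],"turn":[0,0,0],"claw":0},{"dp":[0.05,0.004,0],"turn":[0,0,0],"claw":0}])

```text
t: 3.5
ee_pos: [604.8, -159.7, 62.0]
orientation: [-1.255, 1.167, -1.124]
ft_force: [-23.1, -5.5, 18.4]
width: 0.5
```

```bash
python3 - <<'E'
from h import *
o=ctrl.get_obs(); print(tocon(o['ee_pos']),o['ft_force'],o['t'])
for n in ('scene','top'):
    d=grab(n,n+'3');W=tocon(pts(d)); x,y,z=W[...,0],W[...,1],W[...,2]
    m=(z>142)&(z<155)&(x<-120)&(x>-260)&(abs(y-74)<20); p=W[m]; print('strap',p.min(0),p.max(0)) if len(p) else 0
    c=d['img'][170:260,230:340,::-1] ; cv2.imwrite(f'pics/{n}3c.png',cv2.resize(c,None,fx=6,fy=6,interpolation=cv2.INTER_CUBIC))
E
```

```text
[-161.4711942   -61.52649004   61.99243479] [-23.0531646   -5.46988463  18.37246334] 3.5
strap [-151.79047523   61.05400481  142.91801026] [-120.407592     89.57955431  151.75946876]
strap [-152.44365416   58.8778927   142.01634662] [-120.19276686   86.78605587  154.8226913 ]
```

View pics/scene3c.png

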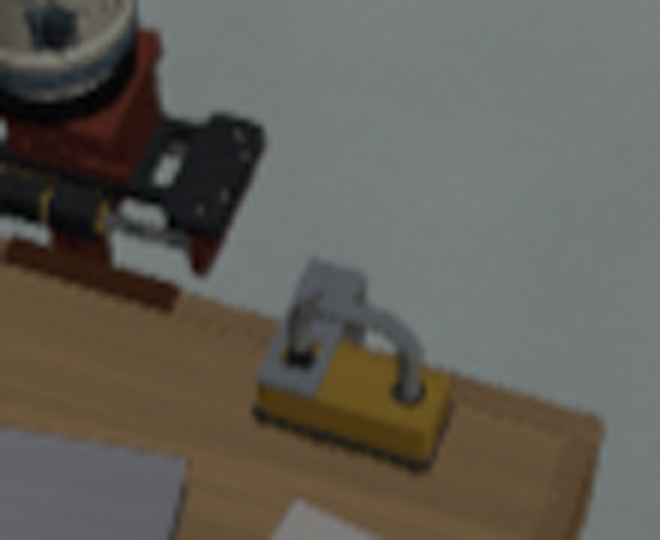

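View pics/top3c.png

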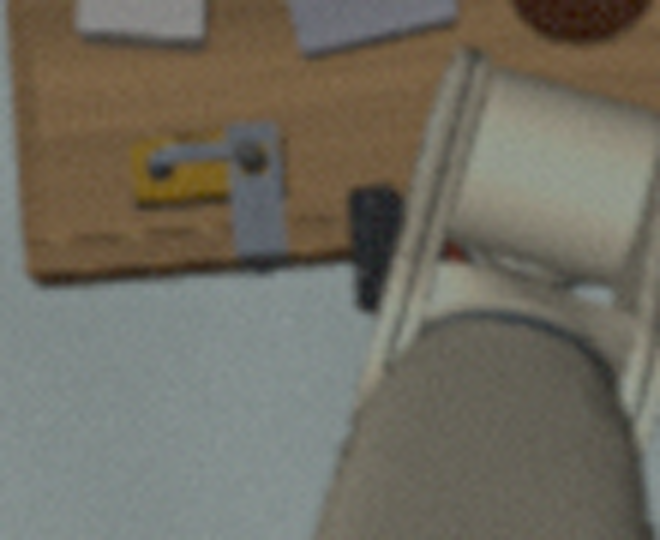

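Both views agree: the strap's outer face is at console x ≈ -152, which is home, and the slot lies under the free leg at (300,355) in the scene crop. The force of 23 N confirms the stop. Next I back off, rise and go over the shackle.

>>> jog_arm(steps=[{"dp":[-0.25,-0.02,0],"turn":[0,0,0],"claw":0},{"dp":[-0.5,-0.04,0],"turn":[0,0,0],"claw":0},{"dp":[-0.5,-0.04,0],"turn":[0,0,0],"claw":0}])

```text
t: 3.85
ee_pos: [561.7, -162.7, 61.6]
orientation: [-1.256, 1.17, -1.123]
ft_force: [-0.2, -0.7, 0.7]
width: 0.5
```

>>> jog_arm(steps=[{"dp":[0,0,0.45],"turn":[0,0,0],"claw":0},{"dp":[0,0,0.9],"turn":[0,0,0],"claw":0},{"dp":[0,0,1],"turn":[0,0,0],"claw":0}])

```text
t: 4.1
ee_pos: [565.9, -163.7, 146.8]
orientation: [-1.251, 1.163, -1.129]
ft_force: [1.4, -0.2, 0.0]
width: 0.6
```

>>> jog_arm(steps=[{"dp":[0,0,0.45],"turn":[0,0,0],"claw":0},{"dp":[0,0,0.9],"turn":[0,0,0],"claw":0},{"dp":[0,0,1],"turn":[0,0,0],"claw":0},{"dp":[0,0,1],"turn":[0,0,0],"claw":0}])

```text
t: 4.43
ee_pos: [569.0, -164.3, 230.4]
orientation: [-1.248, 1.156, -1.134]
ft_force: [0.2, -0.1, -0.3]
width: 0.5
```

```bash
python3 - <<'E'
from h import *
from scipy.spatial.transform import Rotation as Ro
o=ctrl.get_obs(); M=Ro.from_rotvec(o['orientation']).as_matrix(); print(o['ee_pos'],o['ft_force'],M.round(3)); 
D=np.array([[0,-1,0],[0,0,0],[0,0,0]])
a=np.radians(-85.3); x=np.array([np.cos(a),np.sin(a),0]); y=np.array([0,0,-1.]); T=np.stack([x,y,np.cross(x,y)],1)
print('turn/pi',Ro.from_matrix(T@M.T).as_rotvec()/np.pi, (np.r_[tow(-99.5,100),225]-o['ee_pos'])/80)
E
```

```text
[ 568.97814692 -164.28915801  230.42280697] [ 0.24406331 -0.14345135 -0.32644727] [[ 0.086 -0.009  0.996]
 [-0.996  0.009  0.086]
 [-0.01  -1.    -0.008]]
turn/pi [-0.00298595 -0.00283738 -0.00132607] [ 1.05453228  2.13375019 -0.06778509]
```

>>> jog_arm(steps=[{"dp":[0.2,0.4,0],"turn":[0,0,0],"claw":0},{"dp":[0.4,0.8,0],"turn":[0,0,0],"claw":0},{"dp":[0.5,1,0],"turn":[-0.003,-0.003,-0.001],"claw":0}])

```text
t: 4.68
ee_pos: [610.3, -82.0, 228.8]
orientation: [-1.246, 1.148, -1.147]
ft_force: [0.4, 0.3, -0.7]
width: 0.6
```

>>> jog_arm(steps=[{"dp":[0.2,0.4,0],"turn":[0,0,0],"claw":0},{"dp":[0.4,0.8,0],"turn":[0,0,0],"claw":0},{"dp":[0.5,1,0],"turn":[0,0,0],"claw":0},{"dp":[0.5,1,0],"turn":[0,0,0],"claw":0}])

```text
t: 5.02
ee_pos: [651.3, 1.8, 226.4]
orientation: [-1.248, 1.147, -1.143]
ft_force: [0.1, -0.0, 0.3]
width: 0.6
```

```bash
python3 - <<'E'
from h import *
o=ctrl.get_obs(); print(o['ee_pos'],(np.r_[tow(-99.5,100),210]-o['ee_pos'])/80)
E
```

```text
[651.29171048   1.76653549 226.42952505] [ 0.02561273  0.05805402 -0.20536906]
```

>>> jog_arm(steps=[{"dp":[0.026,0.058,-0.1],"turn":[0,0,0],"claw":0},{"dp":[0.026,0.058,-0.2],"turn":[0,0,0],"claw":0},{"dp":[0.026,0.058,-0.22],"turn":[0,0,0],"claw":0}])

```text
t: 5.27
ee_pos: [651.6, 5.9, 205.5]
orientation: [-1.251, 1.151, -1.141]
ft_force: [-0.2, 0.4, 0.0]
width: 0.9
```

```bash
python3 - <<'E'
from h import *
o=ctrl.get_obs(); print(o['ee_pos'],tocon(o['ee_pos']),o['ft_force'],o['t'])
for n in ('scene','top'):
    d=grab(n,n+'4'); c=d['img'][150:250,230:340,::-1] ; cv2.imwrite(f'pics/{n}4c.png',cv2.resize(c,None,fx=6,fy=6,interpolation=cv2.INTER_CUBIC))
E
```

```text
[651.63107965   5.91577604 205.53868682] [-101.24446681   99.64666986  205.53868682] [-0.23728865  0.42365328  0.00905   ] 5.2667
```

View pics/scene4c.png

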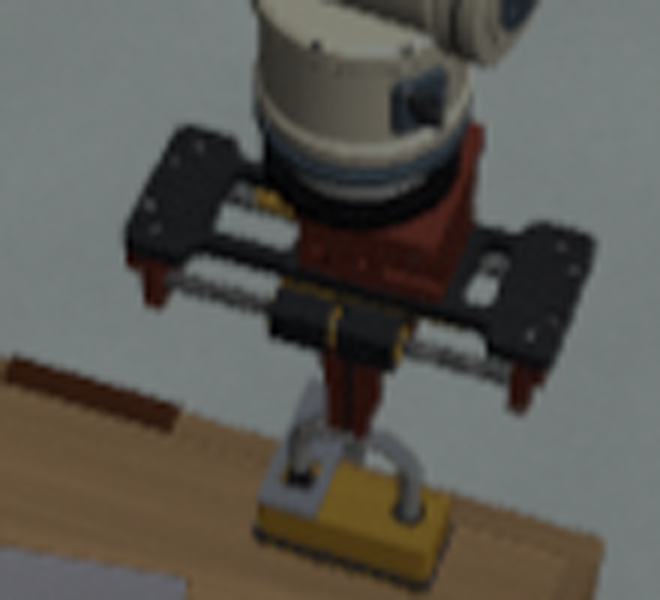

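The shut fingertips sit over the middle of the bow at (350,435), and the free leg is still over the slot at (300,475). Pressing down now.

>>> jog_arm(steps=[{"dp":[0.02,0.002,-0.06],"turn":[0,0,0],"claw":0},{"dp":[0.025,0.002,-0.12],"turn":[0,0,0],"claw":0},{"dp":[0.025,0.002,-0.17],"turn":[0,0,0],"claw":0},{"dp":[0.025,0.002,-0.22],"turn":[0,0,0],"claw":0},{"dp":[0.025,0.002,-0.26],"turn":[0,0,0],"claw":0}])

```text
t: 5.78
ee_pos: [654.6, 4.9, 187.1]
orientation: [-1.249, 1.149, -1.144]
ft_force: [-2.5, -1.7, 9.8]
width: 0.6
```

>>> jog_arm(steps=[{"dp":[0,0.005,-0.05],"turn":[0,0,0],"claw":0},{"dp":[0,0.01,-0.1],"turn":[0,0,0],"claw":0},{"dp":[0,0.01,-0.14],"turn":[0,0,0],"claw":0},{"dp":[0,0.01,-0.17],"turn":[0,0,0],"claw":0},{"dp":[0,0.01,-0.19],"turn":[0,0,0],"claw":0},{"dp":[0,0.01,-0.19],"turn":[0,0,0],"claw":0}])

```text
t: 6.28
ee_pos: [655.0, 5.1, 172.9]
orientation: [-1.249, 1.148, -1.145]
ft_force: [-2.0, -1.0, 8.7]
width: 0.7
```

>>> jog_arm(steps=[{"dp":[0,0,-0.02],"turn":[0,0,0],"claw":0},{"dp":[0,0,-0.03],"turn":[0,0,0],"claw":0},{"dp":[0,0,-0.03],"turn":[0,0,0],"claw":0}])

```text
t: 6.53
ee_pos: [655.3, 5.0, 172.6]
orientation: [-1.248, 1.148, -1.146]
ft_force: [-6.3, 0.6, 16.2]
width: 0.6
```

The force is rising while the height stays put, so this is the hard stop, about 23 mm down. Lifting off and checking.

>>> jog_arm(steps=[{"dp":[0,0,0.1],"turn":[0,0,0],"claw":0},{"dp":[0,0,0.4],"turn":[0,0,0],"claw":0},{"dp":[0,0,0.8],"turn":[0,0,0],"claw":0},{"dp":[0,0,1],"turn":[0,0,0],"claw":0}])

```text
t: 6.87
ee_pos: [656.3, 4.9, 255.5]
orientation: [-1.246, 1.145, -1.147]
ft_force: [1.2, 0.5, 0.2]
width: 0.3
```

>>> jog_arm(steps=[{"dp":[-0.4,-0.2,0.1],"turn":[0,0,0],"claw":0},{"dp":[-0.8,-0.4,0.2],"turn":[0,0,0],"claw":0},{"dp":[-1,-0.6,0.2],"turn":[0,0,0],"claw":0},{"dp":[-1,-0.6,0.2],"turn":[0,0,0],"claw":0}])

```text
t: 7.2
ee_pos: [573.5, -45.0, 272.0]
orientation: [-1.246, 1.147, -1.149]
ft_force: [1.0, 0.6, -1.0]
width: 0.5
```

```bash
python3 - <<'E'
from h import *
o=ctrl.get_obs(); print(o['ee_pos'],o['ft_force'],o['t'])
for n in ('scene','top'):
    d=grab(n,n+'5');W=tocon(pts(d)); x,y,z=W[...,0],W[...,1],W[...,2]
    m=(z>142)&(z<155)&(x<-120)&(x>-200)&(abs(y-74)<20); p=W[m]; print(n,'strap',p.min(0)) if len(p) else 0
    m=(z>160)&(z<205)&(abs(x+100)<12)&(abs(y-100)<15); p=W[m]; print('bow top',len(p),np.percentile(p[:,2],[50,90,100]) if len(p) else 0)
    d0=dict(np.load(n+'0.npz')); W0=tocon(pts(d0)); m=(W0[...,2]>190)&(abs(W0[...,0]+100)<12)&(abs(W0[...,1]-100)<15); print('before',np.percentile(W0[m][:,2],[50,90,100]))
    c=d['img'][170:260,230:340,::-1] ; cv2.imwrite(f'pics/{n}5c.png',cv2.resize(c,None,fx=6,fy=6,interpolation=cv2.INTER_CUBIC))
E
```

```text
[573.45476552 -44.95480913 271.97625134] [ 0.98946155  0.58183958 -0.96678861] 7.2
scene strap [-151.99832005   61.59716172  142.02247897]
bow top 42 [173.8454849  175.48011113 177.1890686 ]
before [193.81541692 195.506739   197.22532452]
bow top 0 0
before [195.15834071 198.66022844 201.22362265]
```

View pics/scene5.png

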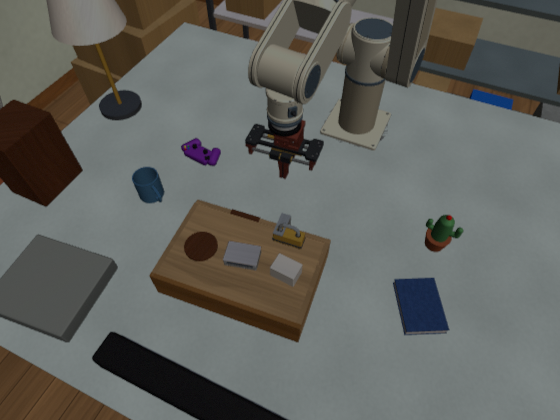

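View pics/scene5c.png

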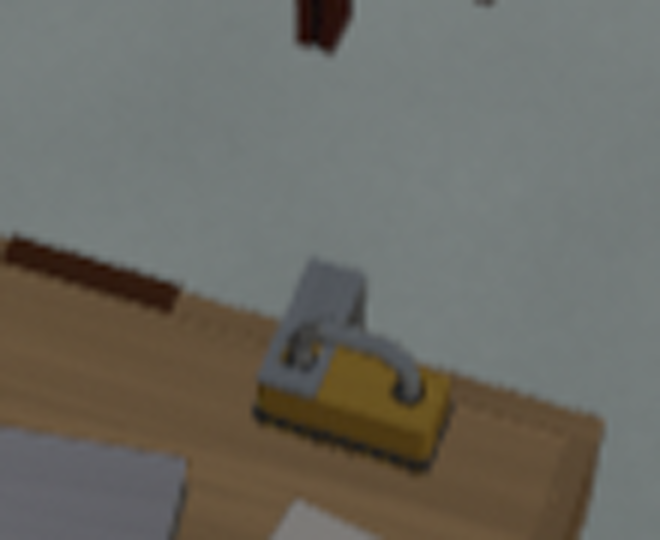

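The shackle stays 20.0 mm down (195.5 to 175.5 mm) with its leg through the slot at (300,355) in the crop. The drawer is home, the bystanders are unmoved and the arm is clear.

```bash
python3 -c "
from workcell import ctrl
print(ctrl.close_job())"
```

```text
the job is handed in; nothing more can be done
None
```

The drawer is locked and the job is handed in; the hand-in reported no verdict. I pushed the drawer home with shut fingertips until it met its stop. Then I pressed the shackle straight down to its hard stop, lifted off and backed the arm away. This took about 7 s of the 40 s allowed.

Last checks:
- **Drawer:** the hasp strap's outer face is at console x = -152 mm, where it should be when home. The push force was about 23 N against the stop.
- **Shackle:** its top went from 195.5 to 175.5 mm by the scene camera's depth. It stays 20 mm down by itself, with its leg through the slot.
- **Other things:** by eye, the loose things in the scene view sit where they did at the start.
- **Robot:** it touches nothing; the residual force is about 1 N.

The top camera gave no reading of the shackle or strap after locking, so the final depth rests on the scene camera alone. No check disagreed.

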